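Set the laminator's selector to the third click and start it

ROBOT

A 6-joint arm with a two-finger parallel gripper is mounted at the origin on the work surface. World frame = base frame: x ahead of the robot, y to its left, z up, the work surface at z = 0. Lengths are in mm, angles in rad, forces in N, time in s.
With the tool pointing down it reaches from about 325 to 900 mm from the base axis. Payload 3.5 kg.
Tool frame: the origin (TCP) lies midway between the tips of the shut fingers; the grasp point (between the pads) lies 19 mm behind it (robot.grasp_offset is the distance from the TCP to the grasp point, in mm); z points along the fingers, y is the line along which they close (so a half turn about z gives the same grasp; the last joint's range is limited). The gripper opens to 85 mm and grips with 20 to 120 N. Pads are 22 mm wide; open, the fingers measure 114 mm over their backs; the gripper's body (76 mm by 85 mm) begins 54 mm behind the grasp point. The pads swing forward as they close: fully open they stand 13 mm farther back than shut.
Start: joints at [1.19, 0.276, -0.026, 1.268, 0, 1.467], TCP at [171.407, 601.034, 208.513] pointing down, gripper open.
Joint ranges: [-3.12, 3.12], [-0.85, 1.88], [-1.08, 1.24], [-1.95, 2.15], [-1.57, 1.53], [-3.14, 3.14]. Speed limits (rad/s): [2.57, 2.57, 3.14, 3.14, 3.14, 3.14].

INTERFACE

Orientations are given as a 3x3 rotation matrix whose columns are the frame's x, y, z axes.
In Python, from bench import robot, kinematics, readout, eyes gives the robot as it stands. Calls block until the motion is done:
- robot.move_pose(position, orientation): joint-space move of the TCP to a pose.
- robot.line_to(position, frame=None, velocity=150): straight line of the TCP; frame=None keeps the orientation; velocity is the mean speed in mm/s.
- robot.move_joints(angles): joint-space move.
- robot.open_jaws() and robot.grab(strength=None): open the fingers fully, or close them until they stop; strength is the grip in N (None keeps the last).
- robot.hold(seconds).
- kinematics.ik(position, orientation): joint angles nearest the present ones, or None.
- readout.state(): the state.
- eyes.get_image(name): name is "side" or "top"; returns the picture (420x560x3 uint8, red, green, blue); there is no depth.
- eyes.camera_params(name): a dict with "fov_y" (degrees; the focal length in pixels is half the picture's height over the tangent of half this angle, whatever the lens; pixels are square), "cx", "cy" (the principal point, pixels), "R" (3x3) and "t" (3): a world point X has camera coordinates R X + t. Camera axes: x right, y down, z forward; pixel columns grow to the right and rows downward; lengths in mm; the calibration is good to about 2 mm. A picture is of the moment at which its call begins. camera_params takes no time and is no camera call.
A pose or a line that the arm cannot do raises robot.PlanningError and nothing moves.
- robot.finish_job(): hands the job in; it is judged then, once.
The state is a dict: "time": time; "q": joint angles; "qd": joint speeds; "joint_torque": joint torques, N m; "tool_pos": TCP position; "ee_rot": TCP orientation; "force": force on the tool from outside, world axes, zero at the start; "wrist_torque": the same for the moment, N m; "gripper_width": finger opening in mm; "grip_force": force on a finger pad.
Only numpy, scipy, OpenCV 4.12 (cv2) and the standard library are available. Lean on these libraries where they do the work, as an engineer would, in place of code of your own. Each camera call takes 0.05 s, during which the arm holds its last target. There are 200 camera calls.

TASK

Get the laminator ready for the next batch of swatch pouches: with a fingertip, push the orange selector lever along its slot away from the off end, counting the clicks, and leave it seated in the third notch after off, without ever running on into the fourth; then press the green start button right down and let it spring back. Only push, do not pinch the lever, and leave the jam-release lever, the sample tub, the swatch deck and the little red pot as they are.

Things in the scene. Friction and masses are not known exactly. Their poses are not given: they have to be found in the camera images.
- laminator: office pouch laminator, a light grey box fixed to the table, 170 (x) by 480 (y) by 105 mm high; a thin grey feed shelf 45 mm above the table stands out 62 mm in front (-x). Origin: centre of its underside. Its z is up, x points to its back, y to its left end as seen from in front. Its flat top (deck, 105 mm up) carries all the controls: a dark panel with the slot and the green button.
- selector_grip (a point): middle of the orange lever's grip, 14 mm above the deck: a block 20 mm across the slot (laminator x), 12 mm along it (y), from 3 to 25 mm above the deck. Slot along laminator y at x = -40 mm: off (red dot) at y = +150 mm, then four notches towards -y, marked by white bars, ever thicker. The deck is bare for 80 mm to the left of off, room for a closed gripper pointing down. Axes: the laminator's.
- selector (a joint): travel of the lever (m) from off towards laminator -y: 0 off (dead stop), notches at 0.014, 0.028, 0.042 (third), 0.056 (fourth, far stop). Starts at off or in the first notch. A sprung ball holds it: about 4 N push it out of a notch, the force dies away to halfway (7 mm), and from there it snaps ahead of the finger into the next notch by itself and stays.
- start_top (a point): centre of the top of the green start button when it is not pressed: a round spring button 24 mm in diameter in a grey collar 40 mm in diameter and 12 mm high, on the deck at laminator x = -40 mm, y = -35 mm; its top is 17 mm above the deck. It is pressed straight down.
- start (a joint): how far the start button is pressed, in m: 0 when up, 0.005 fully down. It takes 1.5 N to begin and 5 N fully down, and springs back when released.
- jam_release (a joint): the jam-release lever, a grey flap 70 by 22 mm lying flat on the deck near its right end; 0 when flat, growing (rad) as its front end is raised. To be left flat.
- jam_release_tip (a point): free end of the jam-release lever, at laminator x = -40 mm, y = -195 mm, about 10 mm above the deck.
- sample_tub: small black lidded paint tub, 68 mm in diameter, 70 mm high, standing loose on the table to the left (+y end) of the laminator. Origin: centre of its underside.
- tint_pot: little red pot with a white cap, 38 mm in diameter, 45 mm high, standing loose on the back half of the laminator's deck. Origin: centre of its underside.
- swatch_deck: block of colour swatches with a red cover, 170 by 55 by 24 mm, lying loose on the table to the right (-y end) of the laminator. Origin: centre of its underside, x along its length.
There are look-alikes about, which are no part of the job. What is meant by the sample_tub is not blue, and is the larger of those in its own colour.

How it is judged:
By the outcome, as a careful person would: the job done as asked, in the order asked, and still so for the second after the job is handed in, with the robot touching nothing.
It also fails if it takes over 64 s, if anything falls off the work surface, if the arm or the gripper's body presses on something with over 40 N, if the wrist force passes 120 N, or if a joint passes its speed limit or range.

## Working session

There is one attempt and no reset: what is moved stays moved. The work goes in short steps, each a Python script; the robot and the scene stay as the last script left them, time stands still between calls to the robot, and variables do not carry over. Pictures are saved under pics/ and viewed, at most 10 in all, crops included, and the job is handed in when it is done.

```bash
mkdir -p pics; ls
python3 - <<'E'
from bench import robot,kinematics,readout,eyes
import cv2
for n in("side","top"):
    im=eyes.get_image(n); cv2.imwrite(f"pics/{n}0.png",im[:,:,::-1]); print(n,eyes.camera_params(n))
print(readout.state())
E
```

```text
pics
side {'fov_y': 44.690644199341996, 'cx': 276.76078013415713, 'cy': 214.66105789545668, 'R': array([[ 0.87063329, -0.49169554, -0.01526988],
       [-0.36963801, -0.63339632, -0.67983589],
       [ 0.32460039,  0.59753209, -0.73320528]]), 't': array([-480.42764841,  284.317264  , 1100.30343343])}
top {'fov_y': 43.566767057249265, 'cx': 284.00840120920765, 'cy': 202.99274089774886, 'R': array([[ 0.00766487, -0.99996823,  0.00218618],
       [-0.99750967, -0.00779928, -0.07009736],
       [ 0.07011218, -0.00164345, -0.99753776]]), 't': array([ -22.96141421,  546.39253258, 1268.21781437])}
{'time': 0.1, 'q': array([ 1.18959910e+00,  2.77069035e-01, -2.77936823e-02,  1.26800030e+00,
       -2.11789813e-05,  1.46739894e+00]), 'qd': array([-0.00062248, -0.00130089,  0.0021014 ,  0.00152881,  0.00175783,
        0.00017568]), 'joint_torque': array([-1.62996216e-04, -4.46708965e+01,  2.96128196e+01,  8.48735712e-03,
       -9.89162254e-05, -3.53059896e-06]), 'tool_pos': array([171.12351593, 600.30745597, 207.44052913]), 'ee_rot': array([[-9.61661071e-01,  2.74239718e-01, -7.49216937e-04],
       [ 2.74240674e-01,  9.61659161e-01, -1.92622406e-03],
       [ 1.92244188e-04, -2.05784045e-03, -9.99997864e-01]]), 'force': array([-0.18239033,  0.14311551, -0.41341837]), 'wrist_torque': array([ 0.07030687,  0.02992789, -0.00475515]), 'grip_force': 0.0, 'gripper_width': 85.39731095939042}
```

View pics/top0.png

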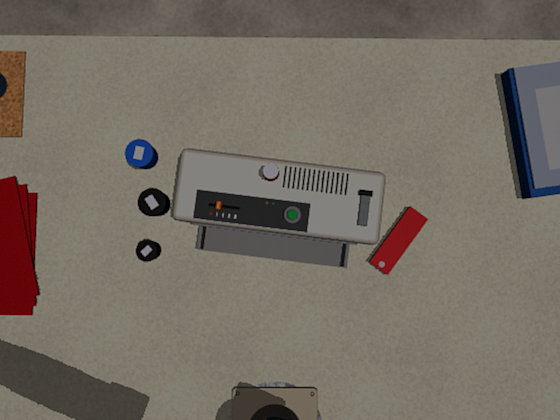

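View pics/side0.png

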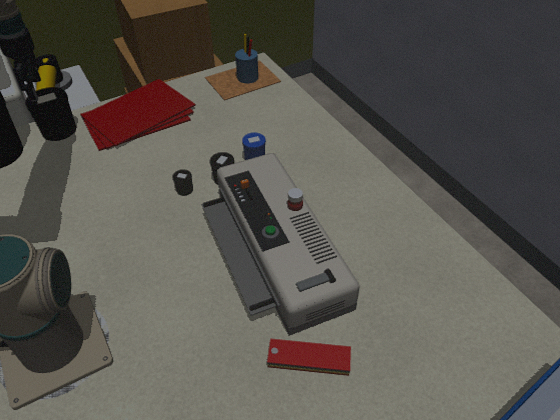

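The top view shows the laminator's dark panel. The orange lever is at about (219,205), the green button at (292,214), the jam lever at (364,208) and the red pot with its white cap at (270,172). The black tubs are at (152,202), larger, so that is the sample tub, and at (148,250). A blue one is at (141,153). I won't touch any of them.

```bash
cat > h.py <<'E'
from bench import robot,kinematics,readout,eyes
import cv2, numpy as np
def ray(n,uv,z):
    p=eyes.camera_params(n); f=210/np.tan(np.radians(p["fov_y"]/2))
    d=p["R"].T@np.array([(uv[0]-p["cx"])/f,(uv[1]-p["cy"])/f,1]); c=-p["R"].T@p["t"]
    return c+d*(z-c[2])/d[2]
def blob(im,lo,hi,box):
    h=cv2.cvtColor(im,cv2.COLOR_RGB2HSV); m=cv2.inRange(h,np.array(lo),np.array(hi))
    k=np.zeros_like(m); x0,y0,x1,y1=box; k[y0:y1,x0:x1]=255; m&=k
    n,l,s,c=cv2.connectedComponentsWithStats(m); i=1+np.argmax(s[1:,4]); return c[i],s[i]
OR=((4,150,90),(20,255,255)); GR=((50,90,40),(90,255,255))
BOX={"top":(170,140,390,250),"side":(200,140,370,340)}
def find(n,im): return blob(im,*OR,BOX[n]),blob(im,*GR,BOX[n])
E
python3 - <<'E'
from h import *
for n in("top","side"):
    im=cv2.imread(f"pics/{n}0.png")[:,:,::-1].copy()
    (o,so),(g,sg)=find(n,im); P=ray(n,o,105+20);G=ray(n,g,122)
    d=(P-G)[:2]; print(n,o,so,g,sg,P,G,np.linalg.norm(d),np.degrees(np.arctan2(-d[0],d[1])))
t=cv2.imread("pics/top0.png")[180:240,185:315]; s=cv2.imread("pics/side0.png")[165:255,220:300]
cv2.imwrite("pics/c.png",np.vstack([cv2.resize(t,(780,360),interpolation=cv2.INTER_CUBIC),]))
h=cv2.cvtColor(cv2.imread("pics/top0.png"),cv2.COLOR_BGR2GRAY)
m=np.zeros_like(h);m[180:240,185:315]=(h[180:240,185:315]<70)*255
m=cv2.morphologyEx(m,cv2.MORPH_CLOSE,np.ones((9,9)))
c=max(cv2.findContours(m,0,1)[0],key=cv2.contourArea); b=cv2.boxPoints(cv2.minAreaRect(c))
print(np.array([ray("top",p,105)[:2] for p in b]))
E
```

```text
top [218.30555556 204.66666667] [216 201   6   9  36] [291.82716049 214.32098765] [287 210  11  10  81] [534.19285313 129.04662186 125.        ] [513.9093845  -36.35318817 122.        ] 166.63887979101892 -6.991442874117355
side [244.125 181.125] [241 179   7   5  16] [269.97368421 229.48684211] [265 225  11  10  76] [536.26733431 132.53942961 125.        ] [515.8972794  -36.13228914 122.        ] 169.89728615651921 -6.8861174322932035
[[568.56838619 208.29599762]
 [570.89374764 -87.05660607]
 [458.91819354 -87.46685082]
 [456.66792071 205.96071455]]
```

View pics/c.png

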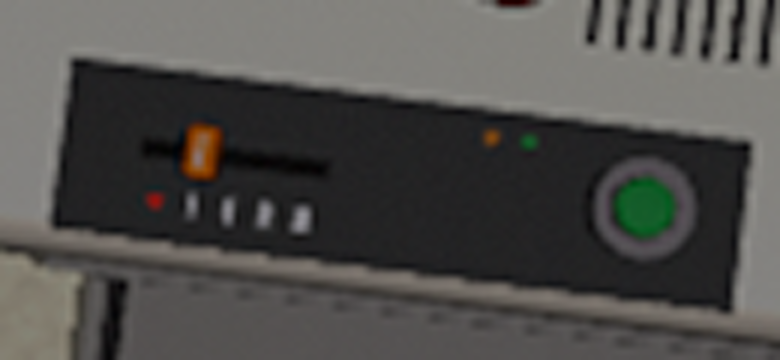

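The crop shows the lever at (203,151), lined up with the first white bar, so it is in the first notch and needs two clicks. The lever-to-button distance of about 168 mm agrees (171 mm expected). I'll close the gripper, come down to the left of the lever and push in small steps with force feedback.

```bash
cat >> h.py <<'E'
G=np.array([514.9,-36.2,0]); a=np.radians(6.94); Y=np.array([np.sin(a),np.cos(a),0]); Z=np.array([0,0,1.])
def Rt(s): x=s*Y; return np.column_stack([x,np.cross(-Z,x),-Z])
def at(y,z): return G+(y+35)*Y+z*Z      # y: laminator y on the slot line
def rd():
    s=readout.state(); return s["time"],(s["tool_pos"]-G)@Y-35,s["tool_pos"][2],s["force"]@Y,s["force"][2]
E
python3 - <<'E'
from h import *
robot.grab(20)
q0=readout.state()["q"]
c=[(np.abs(q-q0).max(),s,q) for s in(1,-1) if (q:=kinematics.ik(at(185,200),Rt(s))) is not None]
for k in c: print(k)
s=min(c,key=lambda k:k[0])[1]
robot.move_pose(at(185,200),Rt(s)); print(rd(),readout.state()["force"])
robot.line_to(at(175,116),velocity=80); robot.hold(.3); print(rd(),readout.state()["gripper_width"])
im=eyes.get_image("side");cv2.imwrite("pics/s1.png",cv2.resize(im[120:270,180:380,::-1],(800,600),interpolation=cv2.INTER_CUBIC))
E
```

```text
(np.float64(0.9781590950108578), 1, array([ 0.21142386,  0.18641487, -0.15864041,  1.22574104,  0.        ,
        1.90334604]))
(np.float64(2.7056506090318972), -1, array([ 0.21142386,  0.18641487, -0.15864041,  1.22574104,  0.        ,
       -1.23824661]))
(2.8833, np.float64(185.8022215485718), np.float64(200.0167995814543), np.float64(-0.5859610574861103), np.float64(-0.17583922962812798)) [ 0.45094224 -0.64517541 -0.17583923]
(4.3917, np.float64(175.12194273788396), np.float64(116.34585870742572), np.float64(-0.20867504846297744), np.float64(-0.07652332843800737)) -0.027283556910199264
```

View pics/s1.png

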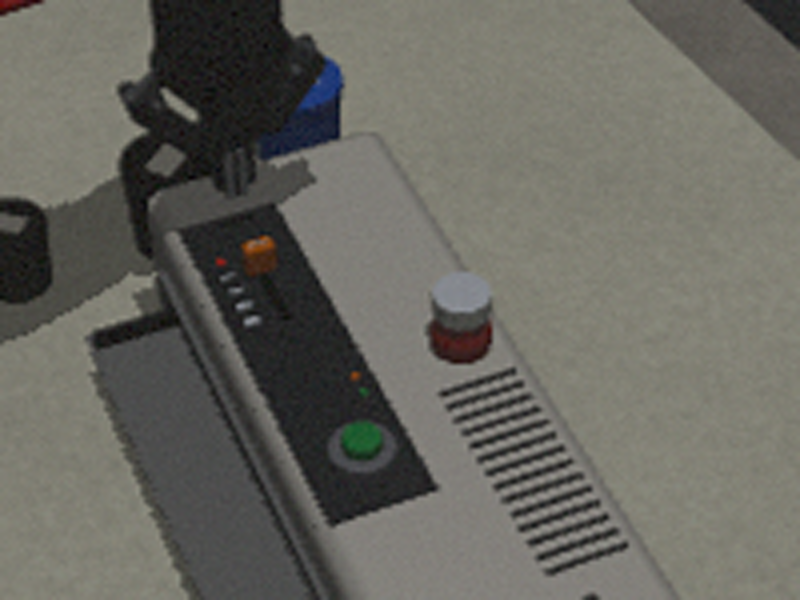

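The closed fingertips, at (235,180), stand on bare deck to the left of the lever at (258,255) and in line with the slot. Next I'll step into contact and through the first click.

Run:
```python
from h import *
robot.line_to(at(160,115),velocity=60)
y=160
while y>141:
    y-=1; robot.line_to(at(y,115),velocity=15); robot.hold(.05); r=rd(); print(y,np.round(r,2))
    if abs(r[3])>8: break
im=eyes.get_image("top");cv2.imwrite("pics/t2.png",im[:,:,::-1])
o,s=find("top",im)[0]; P=ray("top",o,125); print(o,s,(P-G)@Y-35)
```

```text
159 [  5.14 159.08 115.03   0.96  -0.58]
158 [5.4400e+00 1.5803e+02 1.1500e+02 5.0000e-02 8.5000e-01]
157 [5.7400e+00 1.5698e+02 1.1500e+02 4.4000e-01 5.0000e-02]
156 [6.0400e+00 1.5598e+02 1.1500e+02 1.3000e-01 8.8000e-01]
155 [  6.34 154.98 115.     0.49   0.31]
154 [  6.64 153.97 114.99   0.54  -0.17]
153 [  6.94 152.99 115.03  -0.71  -0.23]
152 [  7.24 151.98 115.     0.29   0.28]
151 [ 7.5400e+00  1.5099e+02  1.1498e+02 -9.0000e-02 -3.3000e-01]
150 [  7.84 149.96 114.98  -0.44   0.25]
149 [ 8.1400e+00  1.4899e+02  1.1500e+02 -4.3000e-01 -7.0000e-02]
148 [  8.44 147.98 115.02   0.64  -0.85]
147 [ 8.7400e+00  1.4699e+02  1.1501e+02 -8.0000e-02 -9.0000e-02]
146 [  9.04 145.97 115.     0.69  -0.25]
145 [ 9.3400e+00  1.4495e+02  1.1497e+02  6.2000e-01 -1.0000e-01]
144 [9.6400e+00 1.4397e+02 1.1500e+02 1.1000e-01 1.0800e+00]
143 [  9.94 142.98 115.     0.49   0.53]
142 [ 10.24 141.98 115.03  -0.16  -0.65]
141 [ 10.54 140.97 114.98  -0.25  -0.66]
[266.5 202.5] [266 202   2   2   4] 24.61761231672847
```

Run:
```python
from h import *
im=eyes.get_image("side");cv2.imwrite("pics/s2.png",cv2.resize(im[140:250,200:347,::-1],(800,600),interpolation=cv2.INTER_CUBIC))
o,s=find("side",im)[0]; P=ray("side",o,125); print(o,s,P,(P-G)@Y-35)
```

```text
[244.125 181.5  ] [241 180   8   4  16] [535.6568262  131.33952036 125.        ] 133.82004152090627
```

View pics/s2.png

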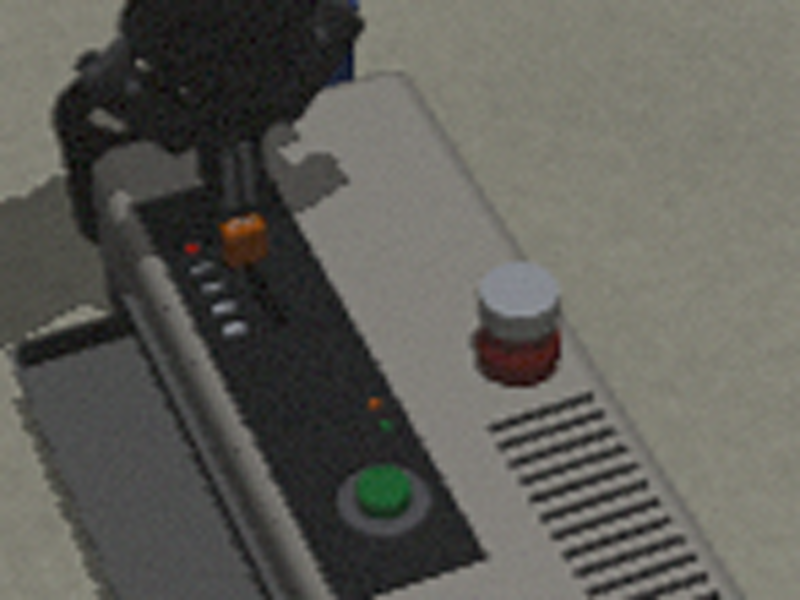

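The side view shows the lever at (243,240) in the crop, still in notch 1, with the fingertip just behind it at (238,185). The fingertips are slimmer than I assumed. I'll continue in finer steps with averaged force.

```bash
cat >> h.py <<'E'
def push(y,v=10):
    robot.line_to(at(y,115),velocity=v); f=[]
    for _ in range(5): robot.hold(.02); f.append(rd()[3])
    im=eyes.get_image("side"); o,s=find("side",im)[0]
    print(round(y,2),np.round(rd()[:2],2),"F %.2f"%np.mean(f),"lever y %.1f"%((ray("side",o,125)-G)@Y-35),s[4],flush=True)
    return np.mean(f)
E
python3 - <<'E'
from h import *
y=141; hi=False
while y>126:
    y-=.5; f=push(y)
    if f>1.5: hi=True
    if hi and f<.7: print("click"); break
E
```

```text
140.5 [ 11.02 140.52] F 0.09 lever y 133.9 15
140.0 [ 11.41 139.99] F 0.12 lever y 133.8 16
139.5 [ 11.79 139.48] F 0.05 lever y 133.5 14
139.0 [ 12.18 138.97] F 0.40 lever y 133.5 14
138.5 [ 12.56 138.52] F 0.06 lever y 133.5 14
138.0 [ 12.94 138.  ] F -0.15 lever y 133.7 15
137.5 [ 13.32 137.51] F -0.18 lever y 133.7 15
137.0 [ 13.71 137.01] F 0.02 lever y 133.7 15
136.5 [ 14.09 136.49] F 0.22 lever y 133.4 16
136.0 [ 14.48 135.98] F -0.05 lever y 133.3 13
135.5 [ 14.86 135.48] F 0.23 lever y 132.8 13
135.0 [ 15.24 135.03] F -0.10 lever y 132.7 7
134.5 [ 15.62 134.49] F -0.02 lever y 133.0 4
134.0 [ 16.01 134.01] F -0.12 lever y 132.6 4
133.5 [ 16.39 133.5 ] F -0.40 lever y 131.4 3
133.0 [ 16.77 133.02] F -0.26 lever y 133.4 3
132.5 [ 17.16 132.48] F 0.14 lever y 133.0 4
132.0 [ 17.54 131.99] F -0.38 lever y 133.0 4
131.5 [ 17.92 131.49] F -0.29 lever y 10.4 3
131.0 [ 18.31 131.  ] F -0.10 lever y 10.4 3
130.5 [ 18.69 130.51] F 0.25 lever y 10.4 3
130.0 [ 19.08 129.99] F 0.46 lever y 10.4 3
129.5 [ 19.46 129.48] F 0.24 lever y 10.4 3
129.0 [ 19.84 129.01] F -0.39 lever y 10.4 3
128.5 [ 20.23 128.5 ] F 0.07 lever y 10.4 3
128.0 [ 20.61 128.01] F -0.07 lever y 10.4 3
127.5 [ 20.99 127.49] F -0.02 lever y 10.4 3
127.0 [ 21.38 127.  ] F -0.27 lever y 10.4 3
126.5 [ 21.76 126.5 ] F 0.20 lever y 10.4 3
126.0 [ 22.14 125.99] F 0.19 lever y 10.4 3
```

Run:
```python
from h import *
im=eyes.get_image("side");t=eyes.get_image("top");cv2.imwrite("pics/s3.png",np.hstack([cv2.resize(im[140:250,200:300,::-1],(400,440),interpolation=cv2.INTER_CUBIC),cv2.resize(t[140:250,180:280,::-1],(400,440),interpolation=cv2.INTER_CUBIC)]))
s=readout.state();print(s["tool_pos"],s["ee_rot"].round(3),s["gripper_width"])
for n in("side","top"):
  p=eyes.camera_params(n);c=p["R"]@s["tool_pos"]+p["t"];f=210/np.tan(np.radians(p["fov_y"]/2));print(n,c[:2]/c[2]*f+[p["cx"],p["cy"]])
```

```text
[534.35660726 123.62638114 115.0174203 ] [[ 0.121  0.993  0.   ]
 [ 0.993 -0.121  0.   ]
 [ 0.     0.    -1.   ]] -0.006184432802818988
side [245.32167951 186.47462787]
top [221.23895731 204.90801246]
```

View pics/s3.png

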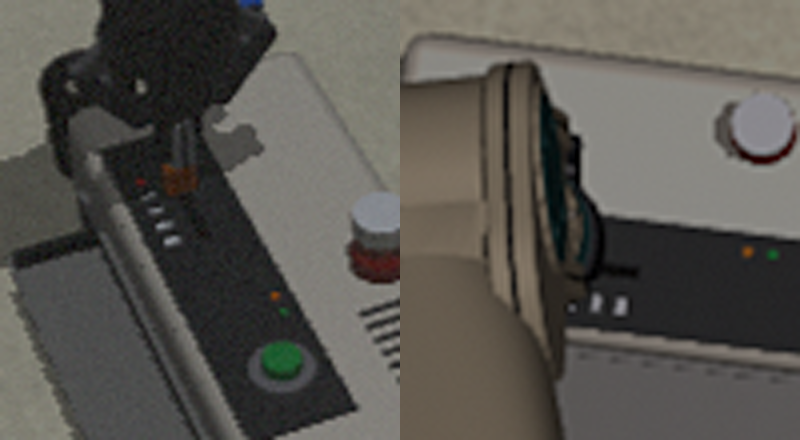

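Run:
```python
from h import *
im=eyes.get_image("side");a0=cv2.imread("pics/side0.png")[:,:,::-1]
g=lambda i:cv2.resize(np.clip(i[155:205,222:262,::-1].astype(float)*2.0,0,255).astype(np.uint8),(400,500),interpolation=cv2.INTER_NEAREST)
cv2.imwrite("pics/s4.png",np.hstack([g(a0),g(im)]))
```

```text
(no output)
```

View pics/s4.png

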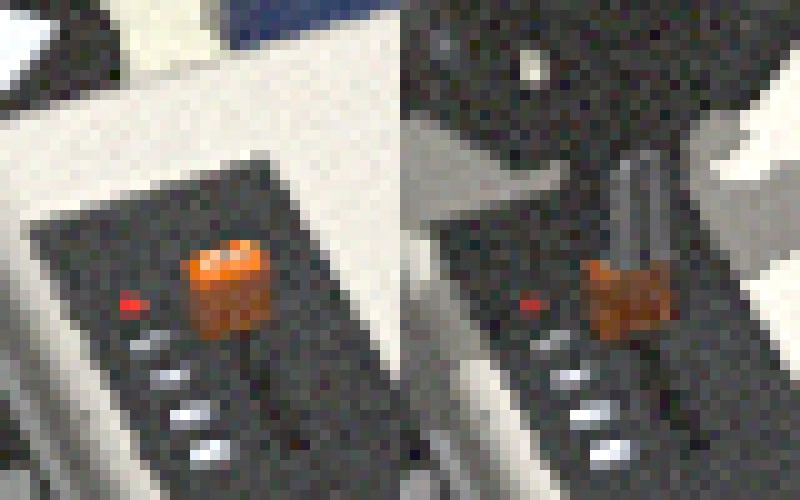

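The enlarged crops show the lever unmoved, and the fingertip at (640,265) in the right half covers the lever's top. The tip is passing above the lever: its pixel, about (246,181), puts it about 18 mm higher than the reported TCP. I'll go back left and find the deck by guarded descent.

Run:
```python
from h import *
print(robot.grasp_offset)
robot.line_to(at(176,115),velocity=120)
z=112
robot.line_to(at(176,z),velocity=40)
b=np.mean([ (robot.hold(.02),rd()[4])[1] for _ in range(8)])
while z>84:
    z-=1; robot.line_to(at(176,z),velocity=20)
    f=np.mean([ (robot.hold(.01),rd()[4])[1] for _ in range(4)])-b
    if abs(f)>1.5: print("contact",z,f); break
print(z,rd(),readout.state()["gripper_width"])
```

```text
18.700000000000003
84 (31.175, np.float64(175.97563938563778), np.float64(83.94062750386888), np.float64(-0.5906522296382022), np.float64(-0.06450152237630946)) -0.3184120297228264
```

Run:
```python
from h import *
im=eyes.get_image("side").copy()
def pj(X):
  p=eyes.camera_params("side");c=p["R"]@X+p["t"];f=210/np.tan(np.radians(p["fov_y"]/2));return c[:2]/c[2]*f+[p["cx"],p["cy"]]
s=readout.state();print(pj(s["tool_pos"]),s["tool_pos"],s["q"],kinematics.ik(at(176,84),s["ee_rot"]),[pj(at(176,z)).round(1) for z in(102,105,110)])
x0,y0=205,130
c=cv2.resize(np.clip(im[y0:y0+75,x0:x0+75,::-1]*1.8,0,255).astype(np.uint8),(600,600),interpolation=cv2.INTER_NEAREST)
cv2.imwrite("pics/s5.png",c)
```

```text
[239.38774059 182.77336907] [540.40539679 173.2328952   83.96536974] [ 1.96301506e-01  2.70923854e-01 -3.11996310e-01  9.87907806e-01
  1.11256481e-05  1.88826460e+00] [ 1.96341868e-01  2.70883866e-01 -3.11967340e-01  9.87976763e-01
  1.11269253e-05  1.88830497e+00] [array([238.9, 177.6]), array([238.8, 176.8]), array([238.7, 175.3])]
```

View pics/s5.png

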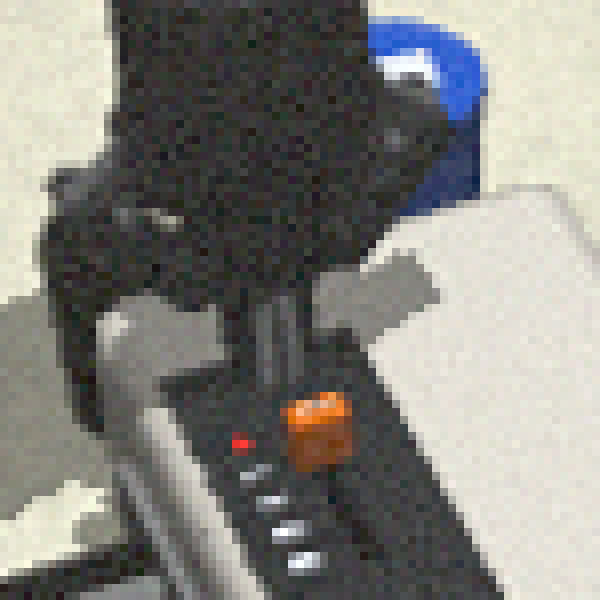

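The fingertip now appears at (278,385) in the crop, which is pixel (239.7,178), so its height is about 103–105 mm, right by the deck. The tip sits about 20 mm above the reported TCP, with the lever at (320,430) ahead of it. I'll rise 4 mm and push, watching force and lever together and stopping at the second click.

Run:
```python
from h import *
y=158; robot.line_to(at(166,88),velocity=60); robot.line_to(at(y,88),velocity=60)
while y>126:
    y-=1; robot.line_to(at(y,88),velocity=25)
    f=np.mean([(robot.hold(.01),rd()[3])[1] for _ in range(3)])
    o,s=find("side",eyes.get_image("side"))[0]; l=(ray("side",o,125)-G)@Y-35
    print(y,"t %.2f F %.2f lever %.1f n%d"%(rd()[0],f,l,s[4]),flush=True)
    if abs(f)>9 or (s[4]>8 and 60<l<109.5): break
```

```text
157 t 32.17 F 0.28 lever 135.0 n20
156 t 32.49 F -0.14 lever 134.6 n18
155 t 32.82 F 0.14 lever 134.8 n17
154 t 33.14 F -0.35 lever 135.0 n18
153 t 33.47 F -0.34 lever 134.8 n17
152 t 33.79 F 0.21 lever 135.1 n16
151 t 34.12 F 0.21 lever 134.8 n17
150 t 34.44 F 0.30 lever 135.1 n16
149 t 34.77 F 0.45 lever 134.8 n17
148 t 35.09 F -0.04 lever 133.3 n17
147 t 35.42 F 0.11 lever 132.2 n17
146 t 35.74 F 0.13 lever 131.2 n17
145 t 36.07 F -0.05 lever 131.1 n21
144 t 36.39 F 0.53 lever 129.6 n18
143 t 36.72 F -0.17 lever 128.5 n17
142 t 37.04 F 0.06 lever 127.6 n15
141 t 37.37 F -0.03 lever 127.0 n18
140 t 37.69 F -0.63 lever 125.9 n20
139 t 38.02 F -0.14 lever 124.6 n19
138 t 38.34 F -0.12 lever 123.3 n19
137 t 38.67 F 0.75 lever 122.9 n16
136 t 38.99 F -0.37 lever 121.3 n18
135 t 39.32 F 0.36 lever 120.3 n14
134 t 39.64 F 0.28 lever 119.8 n22
133 t 39.97 F 0.36 lever 119.3 n19
132 t 40.29 F 0.26 lever 117.6 n18
131 t 40.62 F -0.21 lever 117.6 n20
130 t 40.94 F 0.10 lever 116.3 n20
129 t 41.27 F 0.22 lever 114.9 n22
128 t 41.59 F 0.06 lever 113.7 n19
127 t 41.92 F -0.41 lever 112.7 n19
126 t 42.24 F -0.20 lever 112.1 n22
```

Run:
```python
from h import *
im=eyes.get_image("side").copy(); t=eyes.get_image("top")
c=lambda i,x0,y0,w,h,k:cv2.resize(np.clip(i[y0:y0+h,x0:x0+w,::-1]*1.8,0,255).astype(np.uint8),(w*k,h*k),interpolation=cv2.INTER_NEAREST)
cv2.imwrite("pics/s6.png",np.hstack([c(im,220,150,50,60,8),c(t,205,180,50,60,8)]))
o,s=find("side",im)[0];print(o,s,readout.state()["gripper_width"],readout.state()["grip_force"],rd(),readout.state()["wrist_torque"],readout.state()["joint_torque"])
```

```text
[247.23809524 187.0952381 ] [244 185   8   5  21] 0.15917210972668625 0.0 (42.3417, np.float64(126.00368928270373), np.float64(87.99031988573414), np.float64(0.14458938859008885), np.float64(0.20570488959976915)) [-0.04169842 -0.01762121 -0.00829803] [-9.76418291e-03 -3.89169824e+01  2.60810387e+01  1.10723173e-03
 -2.96380549e-04  5.70426650e-06]
```

View pics/s6.png

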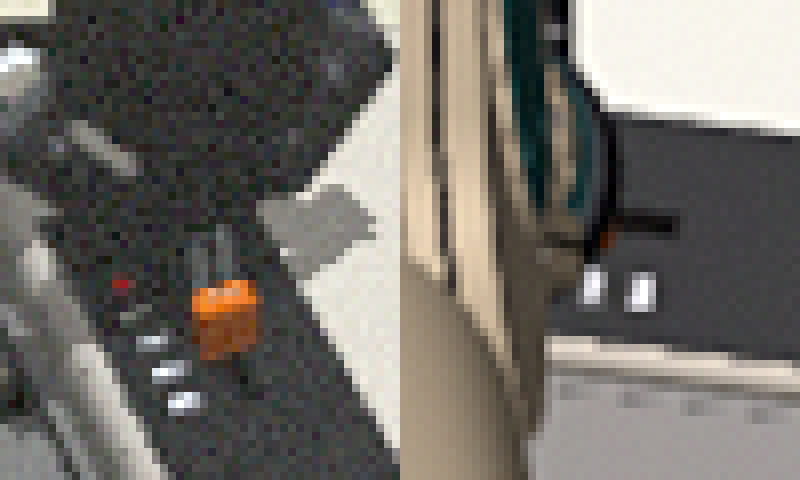

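The left half shows the lever pushed along. Its foot, projected to the bar column, lands near (161,357), between bar 2 at (152,341) and bar 3 at (170,372), so travel is about 35–37 mm. It follows the finger without any visible snap. I'll push 4 mm more (about 40 mm, well short of 49), back off and measure where it rests.

```bash
cat >> h.py <<'E'
def lev(n="side"):
    o,s=find(n,eyes.get_image(n))[0]; return "lever y %.1f n%d t %.2f"%((ray(n,o,125)-G)@Y-35,s[4],rd()[0])
E
python3 - <<'E'
from h import *
for y in(124,122): robot.line_to(at(y,88),velocity=25); print(y,lev(),flush=True)
robot.line_to(at(136,88),velocity=80); print(lev()); robot.hold(.2); print(lev())
E
```

```text
124 lever y 109.5 n18 t 42.64
122 lever y 107.9 n18 t 42.94
lever y 107.9 n18 t 43.32
lever y 107.8 n19 t 43.57
```

```bash
cat >> h.py <<'E'
def shift():
    for n in("side","top"):
        a=cv2.imread(f"pics/{n}0.png")[:,:,::-1].copy(); r=[]
        for im in [a]+[eyes.get_image(n) for _ in range(3)]:
            (o,so),(g,sg)=find(n,im); r.append((ray(n,o,125)-G)@Y); 
        print(n,"travel %.2f"%(14+r[0]-np.mean(r[1:])),np.round(r,1),so[4],sg[4],"t",rd()[0])
E
python3 - <<'E'
from h import *
robot.line_to(at(136,150),velocity=200); robot.line_to(at(-35,150),velocity=200); print(rd())
shift()
E
```

```text
(45.0333, np.float64(-34.46515371892401), np.float64(149.58790975343788), np.float64(-0.2741617820018244), np.float64(-0.5965553791742203))Traceback (most recent call last):
  File "<stdin>", line 3, in <module>
  File "h.py", line 31, in shift
    (o,so),(g,sg)=find(n,im); r.append((ray(n,o,125)-G)@Y);
                  ~~~~^^^^^^
  File "h.py", line 13, in find
    def find(n,im): return blob(im,*OR,BOX[n]),blob(im,*GR,BOX[n])
                           ~~~~^^^^^^^^^^^^^^^
  File "h.py", line 10, in blob
    n,l,s,c=cv2.connectedComponentsWithStats(m); i=1+np.argmax(s[1:,4]); return c[i],s[i]
                                                     ~~~~~~~~~^^^^^^^^^
    return _wrapfunc(a, 'argmax', axis=axis, out=out, **kwds)
    return bound(*args, **kwds)
ValueError: attempt to get argmax of an empty sequence
```

Run:
```python
from h import *
B=(200,190,262,222); r=[]
for im in [cv2.imread("pics/top0.png")[:,:,::-1].copy()]+[eyes.get_image("top") for _ in range(3)]:
    try: o,s=blob(im,*OR,B); r.append((ray("top",o,125)-G)@Y-35); print(o,s)
    except ValueError: print("hidden")
print(r,14+r[0]-np.mean(r[1:]),rd()[0])
cv2.imwrite("pics/t7.png",cv2.resize(np.clip(im[170:245,185:325,::-1]*1.6,0,255).astype(np.uint8),(784,420),interpolation=cv2.INTER_NEAREST))
```

```text
[218.30555556 204.66666667] [216 201   6   9  36]
[230.08333333 204.66666667] [229 203   3   5  12]
[230.1 204.6] [229 203   3   5  10]
[230.  204.3] [229 203   3   4  10]
[np.float64(131.3670508698485), np.float64(105.12757370997437), np.float64(105.11079514743827), np.float64(105.42520509495569)] 40.145859552392395 45.3333
```

View pics/t7.png

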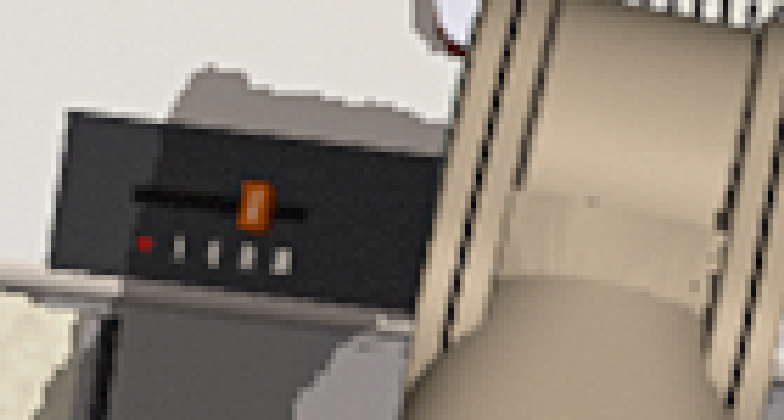

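The lever, at (256,206), sits in line with the third bar, (247,256) projected up to about (254,206), so it is in notch 3. Next I'll press the button with guarded steps, watching force, joint torque and tracking error.

Run:
```python
from h import *
z=106; robot.line_to(at(-35,z),velocity=100); robot.hold(.1)
S=lambda:readout.state()
q=[(robot.hold(.02),S())[1] for _ in range(4)]; b=np.mean([s["force"][2] for s in q]); t0=np.mean([s["joint_torque"][1] for s in q])
while z>78 and rd()[0]<56:
    z-=1; robot.line_to(at(-35,z),velocity=25)
    q=[(robot.hold(.01),S())[1] for _ in range(2)]; f=np.mean([s["force"][2] for s in q])-b; t=q[-1]["joint_torque"][1]-t0
    print(z,"F %.1f tau %.2f z %.2f t %.2f"%(f,t,q[-1]["tool_pos"][2],q[-1]["time"]),flush=True)
    if abs(f)>9 or abs(t)>8 or q[-1]["tool_pos"][2]-z>1.5: break
```

```text
105 F -0.1 tau -0.28 z 105.20 t 46.36
104 F 0.2 tau -0.30 z 103.91 t 46.62
103 F 2.6 tau 0.44 z 103.21 t 46.89
102 F 2.4 tau 0.75 z 102.16 t 47.16
101 F 3.4 tau 1.09 z 101.14 t 47.42
100 F 3.5 tau 1.43 z 100.15 t 47.69
99 F 4.2 tau 1.76 z 99.12 t 47.96
98 F 5.5 tau 2.25 z 98.24 t 48.23
97 F 10.1 tau 4.76 z 98.17 t 48.49
```

The button started moving at z = 103.2 and bottomed at 98.2, a full 5 mm with force rising past 5 N. I'll release it, retreat and check both.

Run:
```python
from h import *
robot.line_to(at(-35,112),velocity=40); robot.line_to(at(-35,190),velocity=200)
robot.move_joints([1.19,0.276,-0.026,1.268,0,1.467]); print(rd()[0])
shift()
for n in("side","top"):
    im=eyes.get_image(n); g,s=find(n,im)[1]; g0,s0=find(n,cv2.imread(f"pics/{n}0.png")[:,:,::-1].copy())[1]; print(n,"green",g0,g,s0[4],s[4])
    d=cv2.absdiff(im,cv2.imread(f"pics/{n}0.png")[:,:,::-1]).max(2)
    m=cv2.morphologyEx((d>60).astype(np.uint8),cv2.MORPH_OPEN,np.ones((2,2)))
    print([tuple(x) for x in cv2.connectedComponentsWithStats(m)[2][1:] if x[4]>5])
```

```text
52.125
side travel 41.14 [170.1 142.9 142.9 142.9] 18 76 t 52.275
top travel 40.48 [166.4 139.9 139.9 139.9] 37 81 t 52.425
side green [269.97368421 229.48684211] [270.16216216 229.47297297] 76 74
[(np.int32(38), np.int32(77), np.int32(4), np.int32(5), np.int32(18)), (np.int32(20), np.int32(82), np.int32(13), np.int32(15), np.int32(86)), (np.int32(34), np.int32(83), np.int32(7), np.int32(9), np.int32(40)), (np.int32(242), np.int32(180), np.int32(7), np.int32(4), np.int32(19)), (np.int32(246), np.int32(187), np.int32(7), np.int32(5), np.int32(21))]
top green [291.82716049 214.32098765] [291.82716049 214.32098765] 81 81
[(np.int32(217), np.int32(202), np.int32(5), np.int32(9), np.int32(42)), (np.int32(229), np.int32(203), np.int32(5), np.int32(9), np.int32(41))]
```

The lever reads 41 ± 1 mm of travel, level with bar 3. The button is back up, and nothing else on the bench changed between the before and after pictures. Handing in.

```bash
python3 -c "
from h import *
print(robot.finish_job())"
```

```text
the job is handed in; nothing more can be done
None
```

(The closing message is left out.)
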